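# Return the row of hole saws to their bored blocks

## Robot

A 6-joint arm with a two-finger parallel gripper is mounted at the origin on the work surface; the furniture and walls round the work are solid. World frame = base frame: x ahead of the robot, y to its left, z up, the work surface at z = 0. Lengths are in m, angles in rad, forces in N, time in s.
With the tool pointing down it reaches from about 0.35 to 0.975 m from the base axis. Payload 4.9 kg.
Tool frame: the origin (TCP) lies on the centre line of the jaws, within the pads' length; the fingertips stand manip.tip_reach ahead of it and the grasp point (between the pads) is the TCP (manip.tip_reach is the distance from the TCP to the fingertips, in m); z points along the fingers, y is the line along which they close (so a half turn about z gives the same grasp; the last joint's range is limited). The gripper opens to 85 mm and grips with 20 to 120 N. Pads are 22 mm wide; open, the fingers measure 114 mm over their backs; the gripper's body (76 mm by 85 mm) begins 54 mm behind the grasp point. The pads swing forward as they close: fully open they stand 13 mm farther back than shut.
Start: joints at [1.011, 0.053, 1.613, -0, 1.476, -0.119], TCP at [0.267, 0.565, 0.25] pointing down, gripper open.
Joint ranges: [-3.01, 3.01], [-1.01, 2.22], [0.06, 2.58], [-1.02, 4.17], [0.09, 2.62], [-3.14, 3.14]. Speed limits (rad/s): [2.57, 2.57, 3.14, 3.14, 3.14, 3.14].

## Interface

Orientations are given as a unit quaternion [w, x, y, z].
In Python, from plant import manip gives the robot as it stands. The module is installed in compiled form; this text tells all that it offers.
- The arm moves only by the tool move_arm, never from a script. Its argument "rows" is a list of rows, each a list of 7 numbers: the shift along the tool's x, y, z in cm, then the turn, a rotation vector about the tool's x, y, z in degrees, then the opening, from -1 (shut) to 1 (fully open). In form: [[tx, ty, tz, ax, ay, az, jaw], ...]. A call has 1 to 20 rows; each row shifts and turns the commanded pose from where the row before left it, along the tool's axes as they then stand; what a row does not reach is not made up. A row lasts 1/12 s, in which the tool goes at most 41.7 mm and 7.16 degrees, less where a joint would pass 70% of its speed; a pose out of reach is approached as far as the arm can. A call is refused whole if a number of a shift passes 4.17 or a number of a turn 7.16, either way. A call with a gripper value outside its range is refused whole. The fingers move at their own pace and stop on an object; the grip force is fixed at half the most. Time passes only in rows, so rows that do not move let the fingers close. It gives the time, the measured TCP pose, the force, the opening and the grip force at its end, in the units of the state.
- manip.state(): the state, without advancing time (a new reading comes with each control period).
- manip.grab_frame(name): name is "scene" or "top" or "wrist"; returns a dict with "img" (480x640x3 uint8, blue, green, red), "mtx" (3x3 intrinsics, pixels), "R" (3x3) and "t" (3): a world point X has camera coordinates R X + t. Camera axes: x right, y down, z forward; pixel columns grow to the right and rows downward; lengths in m; the calibration is good to about 2 mm. A picture is of the moment at which its call begins. There is no depth.
- manip.job_done(): hands the job in; it is judged then, once.
The state is a dict: "time": time; "joint_pos": joint angles; "joint_vel": joint speeds; "joint_efforts": joint torques, N m; "tool_pos": TCP position; "tool_rot": TCP orientation; "contact_force": force on the tool from outside, world axes, zero at the start; "ft_torque": the same for the moment, N m; "gripper_width": opening from 0.0 (shut) to 1.0 (fully open); "grasp_force": force on a finger pad.
Only numpy, scipy, OpenCV 4.12 (cv2) and the standard library are available. Lean on these libraries where they do the work, as an engineer would, in place of code of your own. Each camera call takes 0.05 s, during which the arm holds its last target. There are 200 camera calls.

## Task

The four cleaned hole saws stand in a row on the peg rack, in no special order. Move them one by one to the row of bored blocks in the black tray, so that every saw ends upright, teeth down and fully home in the pocket bored for its own size (a few millimetres wider than the saw; the smallest saw in the smallest pocket, and so on up to the largest). Set them down rather than dropping them, for the carbide teeth chip.

Things in the scene. Friction and masses are not known exactly. Their poses are not given: they have to be found in the camera images.
- saw_20: The smallest of four red enamelled hole saws: an upright round cup, 20 mm outside diameter, 48 mm tall, closed steel base with a dark threaded hole on top, open toothed rim (wall 2.5 mm) below. Stands over any one of the rack's pegs at the start. 0.03 to 0.26 kg. Origin: centre of the toothed rim (underside), z up; yaw means nothing.
- saw_32: The second smallest of four red enamelled hole saws: an upright round cup, 32 mm outside diameter, 48 mm tall, closed steel base with a dark threaded hole on top, open toothed rim (wall 2.5 mm) below. Stands over any one of the rack's pegs at the start. 0.03 to 0.26 kg. Origin: centre of the toothed rim (underside), z up; yaw means nothing.
- saw_44: The second largest of four red enamelled hole saws: an upright round cup, 44 mm outside diameter, 48 mm tall, closed steel base with a dark threaded hole on top, open toothed rim (wall 2.5 mm) below. Stands over any one of the rack's pegs at the start. 0.03 to 0.26 kg. Origin: centre of the toothed rim (underside), z up; yaw means nothing.
- saw_57: The largest of four red enamelled hole saws: an upright round cup, 57 mm outside diameter, 48 mm tall, closed steel base with a dark threaded hole on top, open toothed rim (wall 2.5 mm) below. Stands over any one of the rack's pegs at the start. 0.03 to 0.26 kg. Origin: centre of the toothed rim (underside), z up; yaw means nothing.
- block_20: Fixed pale wood block, 76 x 76 x 22 mm, a round pocket in the middle of its top, 29 mm across, 14 mm deep, 3 mm chamfer at the mouth, grey felt floor: home of the smallest saw (20 mm). At any place in the tray's row. Origin: centre of its underside, 6 mm above the bench; z up (pocket floor 8 mm, top 22 mm), x along the row.
- block_32: Fixed pale wood block, 76 x 76 x 22 mm, a round pocket in the middle of its top, 41 mm across, 14 mm deep, 3 mm chamfer at the mouth, grey felt floor: home of the second smallest saw (32 mm). At any place in the tray's row. Origin: centre of its underside, 6 mm above the bench; z up (pocket floor 8 mm, top 22 mm), x along the row.
- block_44: Fixed pale wood block, 76 x 76 x 22 mm, a round pocket in the middle of its top, 53 mm across, 14 mm deep, 3 mm chamfer at the mouth, grey felt floor: home of the second largest saw (44 mm). At any place in the tray's row. Origin: centre of its underside, 6 mm above the bench; z up (pocket floor 8 mm, top 22 mm), x along the row.
- block_57: Fixed pale wood block, 76 x 76 x 22 mm, a round pocket in the middle of its top, 66 mm across, 14 mm deep, 3 mm chamfer at the mouth, grey felt floor: home of the largest saw (57 mm). At any place in the tray's row. Origin: centre of its underside, 6 mm above the bench; z up (pocket floor 8 mm, top 22 mm), x along the row.
- peg_rack: Where the saws stand at first: fixed dark wood strip, 316 x 72 mm, top 16 mm above the bench, with a row of four pale upright pegs 77 mm apart along its x axis, each 8 mm thick, 28 mm tall. A peg stands inside each saw, so lift a saw straight up at least 30 mm. Origin: centre of its underside on the bench, z up.
- tray: Fixed black organiser tray, 322 x 91 x 20 mm, that holds the four bored blocks in a row along its x axis, 77 mm apart, in any order; its rim is lower than the blocks' tops, which lie 28 mm above the bench. Origin: centre of its underside on the bench, z up. Tray and rack lie apart, either one to the left.

How it is judged:
By the outcome, as a careful person would: the job done as asked, in the order asked, and still so for the second after the job is handed in, with the robot touching nothing.
It also fails if it takes over 93 s, if anything falls off the work surface, if the arm or the gripper's body presses on something with over 40 N, if the wrist force passes 120 N, or if a joint passes its speed limit or range.

## Working session

There is one attempt and no reset: what is moved stays moved. The work goes in short steps, Python scripts to look and compute and a tool call to move; the robot and the scene stay as the last step left them, time stands still between calls to the robot, and variables do not carry over. Pictures are saved under pics/ and viewed, at most 14 in all, crops included, and the job is handed in when it is done.

Besides the shell and the picture viewer there is one more tool, called after "Request:" as name([rows], argument=value, ...), one row to a line, values as JSON. move_arm: Moves the arm, as the interface text tells. Its arguments: {"type":"object","properties":{"rows":{"type":"array","items":{"type":"array","items":{"type":"number"}}}},"required":["rows"]}

```bash
mkdir -p pics; cat > h.py <<'E'
import numpy as np, cv2
from plant import manip
def grab(n,save=None):
    f=manip.grab_frame(n)
    if save: cv2.imwrite('pics/'+save,f['img'])
    return f
def ray(f,uv):
    d=f['R'].T@np.linalg.inv(f['mtx'])@np.array([uv[0],uv[1],1.]); return -f['R'].T@f['t'], d
def plane(f,uv,z):
    c,d=ray(f,uv); return c+d*(z-c[2])/d[2]
def tri(fs,uvs):
    A=np.zeros((3,3));b=np.zeros(3)
    for f,uv in zip(fs,uvs):
        c,d=ray(f,uv); d/=np.linalg.norm(d); P=np.eye(3)-np.outer(d,d); A+=P;b+=P@c
    return np.linalg.solve(A,b)
E
python3 - <<'E'
from h import *
for n in("scene","top"):
    f=grab(n,n+'0.png'); print(n,(-f['R'].T@f['t']).round(3),f['mtx'].round(1).tolist(),f['R'].round(3).tolist())
s=manip.state();print(s,manip.tip_reach)
E
```

```text
scene [ 0.033 -0.768  0.503] [[560.0, 0.0, 324.4], [0.0, 560.0, 238.1], [0.0, 0.0, 1.0]] [[0.799, -0.601, -0.019], [-0.298, -0.369, -0.88], [0.522, 0.708, -0.475]]
top [ 0.403 -0.114  0.927] [[532.9, 0.0, 324.0], [0.0, 532.9, 236.1], [0.0, 0.0, 1.0]] [[-0.011, -0.999, -0.042], [-0.992, 0.016, -0.123], [0.123, 0.04, -0.992]]
{'time': 0.1, 'joint_pos': array([ 1.01099635e+00,  5.33295956e-02,  1.61415760e+00,  3.77193809e-06,
        1.47601225e+00, -1.19031552e-01]), 'joint_vel': array([ 0.00079182, -0.00162382, -0.00261941,  0.00091773,  0.0023172 ,
        0.00047742]), 'joint_efforts': array([ 6.99468783e-04, -3.94899344e+01, -3.71364391e+01, -1.24597223e-04,
        3.83102524e-03,  4.79569860e-05]), 'tool_pos': array([0.26637898, 0.56480374, 0.24916136]), 'tool_rot': array([-3.19189874e-04,  2.18604638e-01,  9.75813047e-01, -8.98377845e-04]), 'contact_force': array([ 0.57803816, -0.15654359,  0.76967379]), 'ft_torque': array([-0.03734539,  0.01941104, -0.0016536 ]), 'grasp_force': 0.0, 'gripper_width': 0.9959171002897883} 0.019
```

View pics/top0.png

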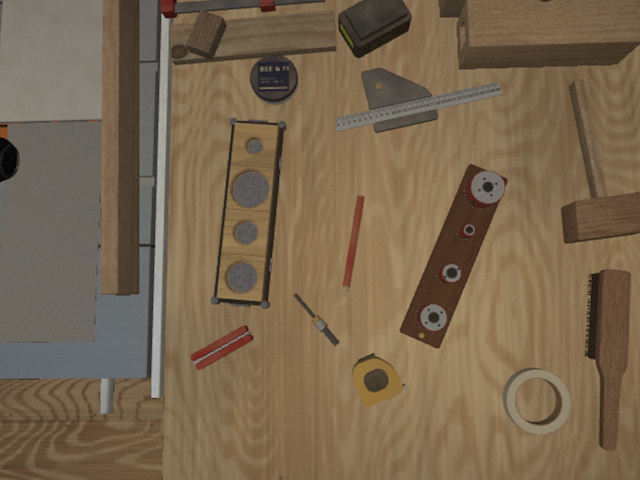

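View pics/scene0.png

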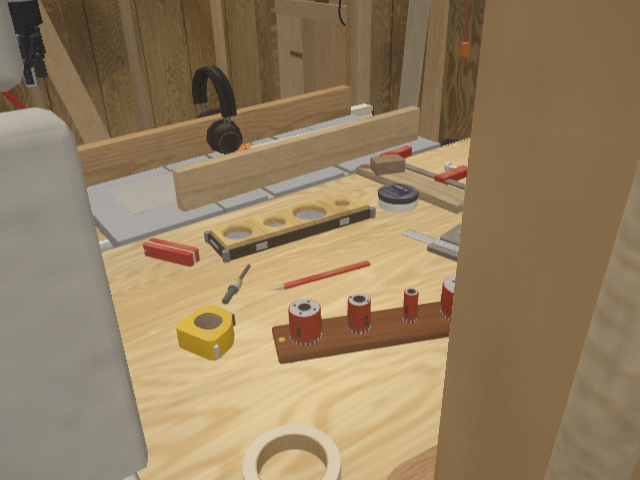

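The top view shows the saws at px (487,187)=57, (469,230)=20, (451,273)=32 and (433,317)=44. The pockets are at (254,145)=20, (250,189)=57, (246,232)=32 and (241,277)=44. The scene view shows saws 44, 32 and 20 in full, and the 57 is partly hidden by a post.

```bash
python3 - <<'E'
from h import *
t=cv2.imread('pics/top0.png');s=cv2.imread('pics/scene0.png')
ft=manip.grab_frame('top');fs=manip.grab_frame('scene')
def blobs(img,seeds,r,smax=60,vmin=70):
    hsv=cv2.cvtColor(img,cv2.COLOR_BGR2HSV); out=[]
    for (u,v),rr in zip(seeds,r):
        m=((hsv[...,1]<smax)&(hsv[...,2]>vmin)).astype(np.uint8)
        k=np.zeros_like(m);cv2.circle(k,(u,v),rr,1,-1);m&=k
        c,_=cv2.findContours(m,cv2.RETR_EXTERNAL,cv2.CHAIN_APPROX_NONE)
        c=max(c,key=cv2.contourArea); e=cv2.fitEllipse(cv2.convexHull(c)) if len(c)>5 else None
        out.append(e)
    return out
st=blobs(t,[(487,187),(469,230),(451,273),(433,317)],[24,12,17,20])
ss=blobs(s,[(455,283),(411,291),(359,299),(305,307)],[10,10,14,20])
pt=blobs(t,[(254,145),(250,189),(246,232),(241,277)],[16,26,20,22])
ps=blobs(s,[(342,203),(310,213),(275,222),(238,233)],[13,22,16,20])
for n,a,b in(("saw",st,ss),("pocket",pt,ps)):
  for x,y in zip(a,b):
    print(n,np.round(x[0],1),np.round(x[1],1),np.round(y[0],1),np.round(y[1],1),'tri',tri([ft,fs],[x[0],y[0]]).round(4),'pl',plane(ft,x[0],.064 if n=="saw" else .014).round(4))
for n,i in(("a",t[100:320,200:300]),("b",t[150:350,390:520]),("c",s[180:360,200:460])): cv2.imwrite(f'pics/{n}.png',i)
cv2.imwrite('pics/crop1.png',cv2.resize(s[180:360,200:460],None,fx=3,fy=3))
E
```

```text
Traceback (most recent call last):
ValueError: max() iterable argument is empty
```

```bash
cat > m.py <<'E'
from h import *
t=cv2.imread('pics/top0.png');s=cv2.imread('pics/scene0.png')
ft=manip.grab_frame('top');fs=manip.grab_frame('scene')
def blobs(img,seeds,r):
    hsv=cv2.cvtColor(img,cv2.COLOR_BGR2HSV); out=[]
    for (u,v),rr in zip(seeds,r):
        k=np.zeros(hsv.shape[:2],np.uint8);cv2.circle(k,(u,v),rr,255,-1)
        th,_=cv2.threshold(hsv[...,1][k>0].reshape(-1,1),0,255,cv2.THRESH_OTSU)
        m=(hsv[...,1]<=th).astype(np.uint8)*k
        c,_=cv2.findContours(m,cv2.RETR_EXTERNAL,cv2.CHAIN_APPROX_NONE)
        c=max(c,key=cv2.contourArea); e=cv2.fitEllipse(cv2.convexHull(c)) if len(c)>5 else None
        out.append(e+(th,))
    return out
st=blobs(t,[(487,187),(469,230),(451,273),(433,317)],[24,12,17,20])
ss=blobs(s,[(452,283),(411,291),(359,299),(305,307)],[10,10,14,20])
pt=blobs(t,[(254,145),(250,189),(246,232),(241,277)],[14,23,17,20])
ps=blobs(s,[(342,203),(310,213),(275,222),(238,233)],[13,22,16,20])
for n,a,b in(("saw",st,ss),("pocket",pt,ps)):
  for x,y in zip(a,b):
    print(n,x[2],y[2],np.round(x[0],1),np.round(x[1],1),np.round(y[0],1),np.round(y[1],1),'tri',tri([ft,fs],[x[0],y[0]]).round(4),'pl',plane(ft,x[0],.064 if n=="saw" else .014).round(4))
cv2.imwrite('pics/crop1.png',cv2.resize(s[180:360,200:460],None,fx=3,fy=3))
E
python3 m.py
```

```text
saw 99.07064819335938 7.883190155029297 [487.4 186.7] [31.9 33.6] [450.3 282.8] [12.2 18.8] tri [ 0.5793 -0.3394  0.0686] pl [ 0.5871 -0.3463  0.064 ]
saw 159.10696411132812 34.033077239990234 [468.8 229.4] [10.9 11.3] [411. 291.] [19.9 19.9] tri [ 0.517  -0.313   0.0643] pl [ 0.5174 -0.3133  0.064 ]
saw 79.21223449707031 90.0 [451.4 272.6] [18.3 18.8] [359. 299.] [27.8 27.9] tri [ 0.4476 -0.2824  0.064 ] pl [ 0.4479 -0.2825  0.064 ]
saw 150.58494567871094 85.3901596069336 [433.2 317.1] [25.9 26.9] [305.  306.7] [39.2 39.9] tri [ 0.378  -0.2512  0.0644] pl [ 0.3776 -0.2511  0.064 ]
pocket 58.14085006713867 89.12887573242188 [254.6 146.4] [12.8 14.5] [341.9 194.9] [ 9.5 18.1] tri [0.6704 0.0381 0.0469] pl [0.6788 0.0448 0.014 ]
pocket 55.40032196044922 88.57355499267578 [250.6 189.2] [34. 36.] [309.4 214.8] [ 8.4 28.4] tri [0.6003 0.0505 0.0197] pl [0.6016 0.0515 0.014 ]
pocket 45.73088836669922 85.26883697509766 [246.2 232.5] [20.7 21.8] [274.5 224.5] [ 4.  15.1] tri [0.5237 0.0577 0.02  ] pl [0.5248 0.0586 0.014 ]
pocket 22.420087814331055 83.81409454345703 [242. 277.] [28.  29.5] [237.5 235.1] [ 6.8 23.2] tri [0.4471 0.0646 0.0198] pl [0.4477 0.0655 0.014 ]
```

View pics/crop1.png

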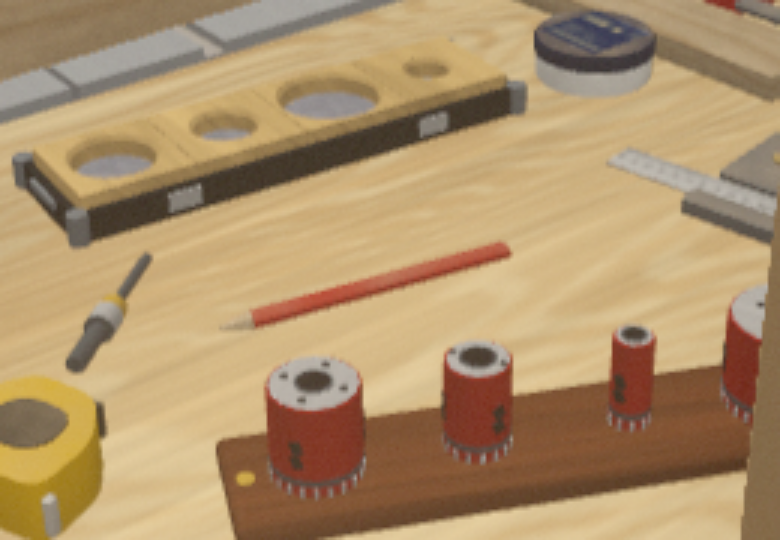

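Saw tops measure z≈0.064 from two views. The closing axis is already across the rack row, within about 1°, and it also clears the neighbouring saws over the tray, so no turning is needed. First a wrist look over the tray.

Request:
move_arm([
  [-3.2,-2.2,0,0,0,0,1],
  [-3.2,-2.2,0,0,0,0,1],
  [-3.2,-2.2,0,0,0,0,1],
  [-3.2,-2.2,0,0,0,0,1],
  [-3.2,-2.2,0,0,0,0,1],
  [-3.2,-2.2,0,0,0,0,1],
  [-3.2,-2.2,0,0,0,0,1],
  [-3.2,-2.2,0,0,0,0,1],
  [-3.2,-2.2,0,0,0,0,1],
  [-3.2,-2.2,0,0,0,0,1],
  [-3.2,-2.2,0,0,0,0,1],
  [-3.2,-2.2,0,0,0,0,1],
  [-3.2,-2.2,0,0,0,0,1],
  [-3.2,-2.2,0,0,0,0,1],
  [-3.2,-2.2,0,0,0,0,1],
  [0,0,0,0,0,0,1],
  [0,0,0,0,0,0,1],
  [0,0,0,0,0,0,1],
])

```text
time: 1.8
tool_pos: [0.5597, 0.0621, 0.2501]
tool_rot: [-0.0, 0.219, 0.976, 0.0]
contact_force: [-0.9, -0.1, 0.2]
gripper_width: 1.003
grasp_force: 0.0
```

```bash
python3 - <<'E'
from h import *
f=grab('wrist','w1.png'); s=manip.state(); print(s['tool_pos'],s['tool_rot'],s['time'],(-f['R'].T@f['t']).round(3))
for n,p in(("p20",(.6788,.0448,.028)),("p57",(.6016,.0515,.028)),("p32",(.5248,.0586,.028)),("p44",(.4477,.0655,.028))):
    q=f['mtx']@(f['R']@np.array(p)+f['t']); print(n,(q[:2]/q[2]).round())
E
```

```text
[0.55954909 0.06272542 0.25018964] [-2.36806248e-04  2.18285860e-01  9.75884836e-01  1.20177039e-04] 1.85 [0.489 0.096 0.374]
p20 [358. 320.]
p57 [332. 252.]
p32 [303. 175.]
p44 [269.  87.]
```

View pics/w1.png

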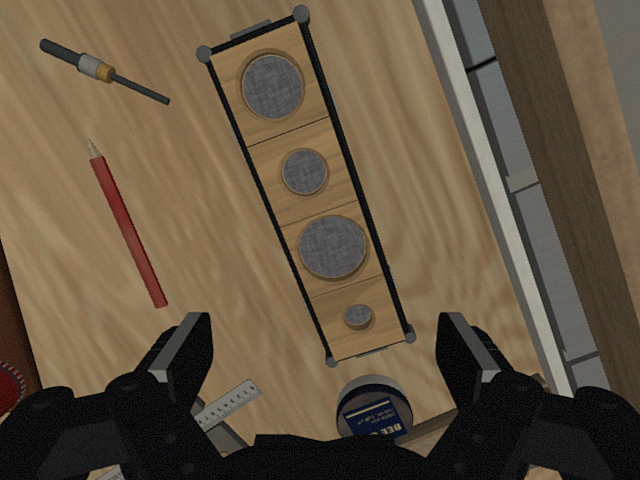

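The wrist view shows the pockets at px (273,87)=44, (304,171)=32, (333,247)=57 and (358,316)=20, which matches the prediction. The visible felt's centre lies at an effective height halfway up the pocket (≈0.0195), so I'll cast and triangulate there.

```bash
cat > m2.py <<'E'
from h import *
import io,contextlib
with contextlib.redirect_stdout(io.StringIO()):
    from m import blobs,pt,st,ft
w=cv2.imread('pics/w1.png'); fw=manip.grab_frame('wrist')
pw=blobs(w,[(358,316),(332,248),(304,171),(273,87)],[19,42,30,38])
for n,x,y in zip((20,57,32,44),pt,pw):
    print(n,np.round(y[0],1),np.round(y[1],1),'tri',tri([ft,fw],[x[0],y[0]]).round(4),'top',plane(ft,x[0],.0195).round(4)[:2],'wrist',plane(fw,y[0],.0195).round(4)[:2])
E
python3 m2.py
```

```text
20 [357.  314.3] [18.9 24.7] tri [0.6794 0.0452 0.0139] top [0.6771 0.0438] wrist [0.6771 0.0464]
57 [331.8 246.1] [60.  64.7] tri [0.6029 0.0525 0.0081] top [0.6004 0.0505] wrist [0.5993 0.0539]
32 [303.8 171.5] [41.3 42.1] tri [0.525  0.0597 0.0086] top [0.5241 0.0576] wrist [0.5234 0.0609]
44 [272.2  86.9] [58.  62.9] tri [0.4472 0.0668 0.0098] top [0.4474 0.0644] wrist [0.4476 0.068 ]
```

Request:
move_arm([
  [-0.9,-3.9,0,0,0,0,1],
  [-0.9,-3.9,0,0,0,0,1],
  [-0.9,-3.9,0,0,0,0,1],
  [-0.9,-3.9,0,0,0,0,1],
  [-0.9,-3.9,0,0,0,0,1],
  [-0.9,-3.9,0,0,0,0,1],
  [-0.9,-3.9,0,0,0,0,1],
  [-0.9,-3.9,0,0,0,0,1],
  [-0.9,-3.9,0,0,0,0,1],
  [0,0,0,0,0,0,1],
  [0,0,0,0,0,0,1],
  [0,0,0,0,0,0,1],
])

```text
time: 3.0
tool_pos: [0.4837, -0.2891, 0.2502]
tool_rot: [-0.0, 0.218, 0.976, 0.0]
contact_force: [-0.9, 0.1, 0.6]
gripper_width: 1.0
grasp_force: 0.0
```

```bash
python3 - <<'E'
from h import *
f=grab('wrist','w2.png'); s=manip.state(); print(s['tool_pos'],s['time'])
for n,p in((57,(.5871,-.3463,.064)),(20,(.5174,-.3133,.064)),(32,(.4479,-.2825,.064)),(44,(.3776,-.2511,.064))):
    q=f['mtx']@(f['R']@np.array(p)+f['t']); print(n,(q[:2]/q[2]).round())
E
```

```text
[ 0.48387041 -0.28859327  0.25025755] 3.05
57 [315. 342.]
20 [314. 264.]
32 [311. 174.]
44 [308.  69.]
```

View pics/w2.png

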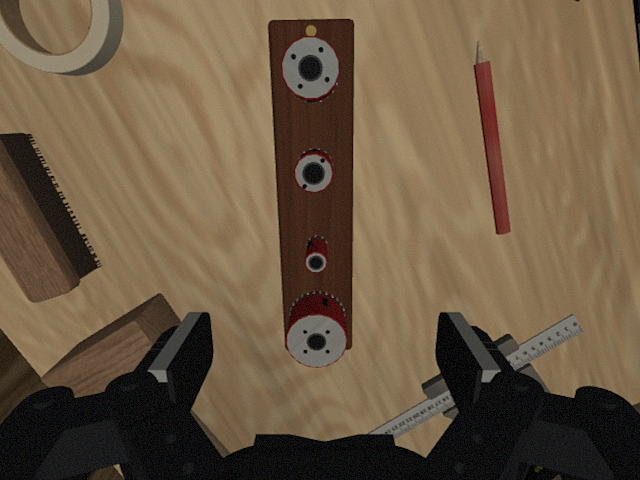

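The wrist view shows saw tops at px (311,68)=44, (313,174)=32, (316,262)=20 and (316,341)=57, within 2–3 px of the prediction.

```bash
cat > m3.py <<'E'
from h import *
import io,contextlib
with contextlib.redirect_stdout(io.StringIO()):
    from m import blobs,st,ft
w=cv2.imread('pics/w2.png'); fw=manip.grab_frame('wrist')
pw=blobs(w,[(316,341),(316,262),(313,174),(311,68)],[33,13,21,32])
for n,x,y in zip((57,20,32,44),st,pw):
    print(n,np.round(y[0],1),np.round(y[1],1),'tri',tri([ft,fw],[x[0],y[0]]).round(4),'top',plane(ft,x[0],.064).round(4)[:2],'wrist',plane(fw,y[0],.064).round(4)[:2])
E
python3 m3.py
```

```text
57 [315.4 344.1] [59.2 64.3] tri [ 0.5854 -0.3438  0.0719] top [ 0.5871 -0.3463] wrist [ 0.5898 -0.3457]
20 [315.6 262.1] [19.  20.2] tri [ 0.5168 -0.3116  0.0663] top [ 0.5174 -0.3133] wrist [ 0.5172 -0.3109]
32 [313.  172.8] [36.5 37.2] tri [ 0.4464 -0.279   0.0808] top [ 0.4479 -0.2825] wrist [ 0.4477 -0.2801]
44 [310.   67.2] [56.3 61.2] tri [ 0.3783 -0.249   0.0762] top [ 0.3776 -0.2511] wrist [ 0.3772 -0.2486]
```

```bash
cat > d.py <<'E'
import sys
from h import *
from scipy.spatial.transform import Rotation as R
s=manip.state(); q=s['tool_rot']; M=R.from_quat([q[1],q[2],q[3],q[0]])
t=np.array(list(map(float,sys.argv[1:4])))
print('t',round(s['time'],2),'pos',s['tool_pos'].round(4),'F',s['contact_force'].round(1),'w',round(s['gripper_width'],3),'g',round(s['grasp_force'],1))
print('delta tool cm',(M.inv().apply(t-s['tool_pos'])*100).round(2),'tilt',M.as_matrix()[:,2].round(4))
E
python3 d.py .5875 -.3455 .052
```

```text
t 3.2 pos [ 0.484  -0.2885  0.2504] F [-0.6 -0.3 -0.9] w 1.002 g 0.0
delta tool cm [-11.79  -0.77  19.84] tilt [ 1.e-04  1.e-04 -1.e+00]
```

Request:
move_arm([
  [-3.0,-0.2,0,0,0,0,1],
  [-3.0,-0.2,0,0,0,0,1],
  [-3.0,-0.2,0,0,0,0,1],
  [-2.8,-0.2,0,0,0,0,1],
  [0,0,3.5,0,0,0,1],
  [0,0,3.5,0,0,0,1],
  [0,0,3.5,0,0,0,1],
  [0,0,2.0,0,0,0,1],
  [0,0,2.0,0,0,0,1],
  [0,0,2.0,0,0,0,1],
  [0,0,2.0,0,0,0,1],
  [0,0,1.3,0,0,0,1],
  [0,0,0,0,0,0,1],
  [0,0,0,0,0,0,1],
  [0,0,0,0,0,0,1],
])

```text
time: 4.45
tool_pos: [0.5878, -0.3478, 0.0538]
tool_rot: [0.001, 0.218, 0.976, -0.0]
contact_force: [0.4, -0.1, 0.6]
gripper_width: 1.003
grasp_force: 0.0
```

```bash
python3 d.py .5875 -.3455 .052; python3 -c "
from h import *
grab('wrist','w3.png')"
```

```text
t 4.45 pos [ 0.5878 -0.3478  0.0538] F [ 0.4 -0.1  0.6] w 1.003 g 0.0
delta tool cm [0.12 0.2  0.18] tilt [ 0.0018 -0.0014 -1.    ]
```

View pics/w3.png

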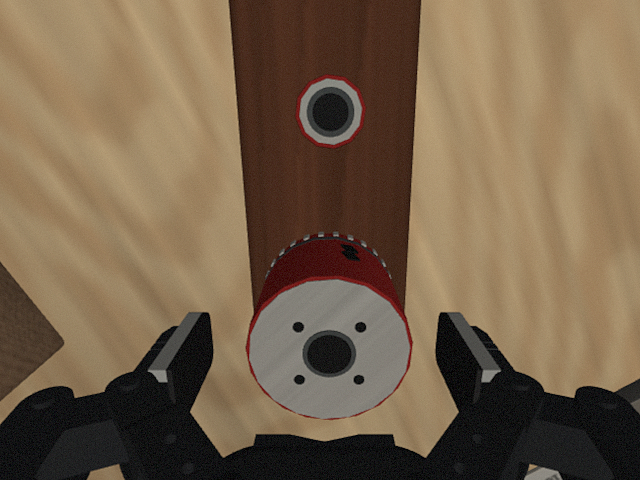

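The saw's hole is at px (329,353), midway between the fingers (212…438), so the jaws are centred to about 1 mm. I'll close, then lift.

Request:
move_arm([
  [0,0,0.1,0,0,0,-1],
  [0,0,0,0,0,0,-1],
  [0,0,0,0,0,0,-1],
  [0,0,0,0,0,0,-1],
  [0,0,0,0,0,0,-1],
  [0,0,0,0,0,0,-1],
  [0,0,0,0,0,0,-1],
  [0,0,0,0,0,0,-1],
])

```text
time: 5.17
tool_pos: [0.5877, -0.3482, 0.053]
tool_rot: [0.001, 0.219, 0.976, -0.0]
contact_force: [-0.8, 0.4, 5.6]
gripper_width: 0.651
grasp_force: 64.2
```

```bash
python3 d.py .5875 -.3455 .16
```

```text
t 5.17 pos [ 0.5877 -0.3482  0.053 ] F [-0.8  0.4  5.6] w 0.651 g 64.2
delta tool cm [  0.11   0.23 -10.7 ] tilt [ 0.0022 -0.0015 -1.    ]
```

Request:
move_arm([
  [0,0,-1.0,0,0,0,-1],
  [0,0,-2.5,0,0,0,-1],
  [0,0,-3.5,0,0,0,-1],
  [0,0,-3.5,0,0,0,-1],
  [0,0,0,0,0,0,-1],
  [0,0,0,0,0,0,-1],
])

```text
time: 5.67
tool_pos: [0.588, -0.3486, 0.16]
tool_rot: [0.003, 0.219, 0.976, -0.001]
contact_force: [-0.2, -0.2, -2.2]
gripper_width: 0.648
grasp_force: 64.0
```

```bash
python3 d.py .601 .0515 .16
```

```text
t 5.67 pos [ 0.588  -0.3486  0.16  ] F [-0.2 -0.2 -2.2] w 0.648 g 64.0
delta tool cm [15.9  36.74 -0.14] tilt [ 0.0044 -0.0035 -1.    ]
```

Request:
move_arm([
  [0.7,1.6,0,0,0,0,-1],
  [1.4,3.3,0,0,0,0,-1],
  [1.5,3.5,0,0,0,0,-1],
  [1.5,3.5,0,0,0,0,-1],
  [1.6,3.5,0,0,0,0,-1],
  [1.6,3.5,0,0,0,0,-1],
  [1.6,3.5,0,0,0,0,-1],
  [1.5,3.5,0,0,0,0,-1],
  [1.5,3.5,0,0,0,0,-1],
  [1.4,3.4,0,0,0,0,-1],
  [1.0,2.4,0,0,0,0,-1],
  [0.6,1.0,0,0,0,0,-1],
  [0,0,2.5,0,0,0,-1],
  [0,0,2.5,0,0,0,-1],
  [0,0,1.5,0,0,0,-1],
  [0,0,0,0,0,0,-1],
  [0,0,0,0,0,0,-1],
  [0,0,0,0,0,0,-1],
])

```text
time: 7.17
tool_pos: [0.5974, 0.0474, 0.0916]
tool_rot: [-0.0, 0.219, 0.976, -0.0]
contact_force: [0.7, -0.2, -1.7]
gripper_width: 0.648
grasp_force: 64.0
```

```bash
python3 d.py .601 .0515 .051;  python3 -c "
from h import *
a=grab('wrist')['img'];f=grab('scene');b=f['img'][150:300,180:420]
cv2.imwrite('pics/w4.png',np.hstack([cv2.resize(a[:,60:580],(325,300)),cv2.resize(b,(475,300))]))
cv2.imwrite('pics/w4f.png',a)"
```

```text
t 7.17 pos [0.5974 0.0474 0.0916] F [ 0.7 -0.2 -1.7] w 0.648 g 64.0
delta tool cm [-0.15  0.52  4.06] tilt [-1.e-04 -1.e-04 -1.e+00]
```

View pics/w4.png

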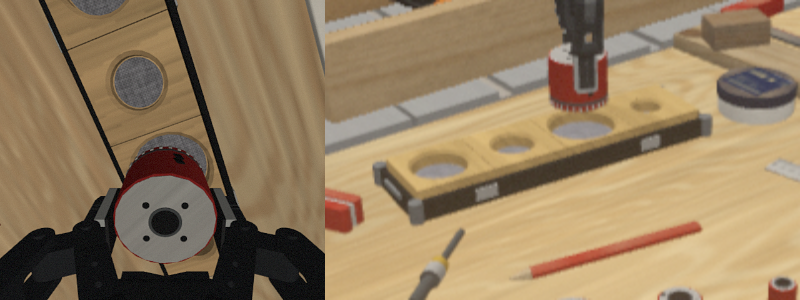

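The saw hangs upright above its block. The 32 pocket is visible nearby at about (137,82) in the left panel. I'll measure the saw's top against that pocket in the same picture.

```bash
cat > rel.py <<'E'
from h import *
w=cv2.imread('pics/w4f.png'); f=manip.grab_frame('wrist'); hsv=cv2.cvtColor(w,cv2.COLOR_BGR2HSV)
def near(m,seed,mn=200):
    c,_=cv2.findContours(cv2.morphologyEx(m.astype(np.uint8),cv2.MORPH_OPEN,np.ones((3,3))),cv2.RETR_EXTERNAL,cv2.CHAIN_APPROX_NONE)
    c=[x for x in c if cv2.contourArea(x)>mn and cv2.pointPolygonTest(cv2.convexHull(x),seed,False)>=0]
    return cv2.fitEllipse(cv2.convexHull(max(c,key=cv2.contourArea)))
lo=hsv[...,1]<60
k=np.zeros(lo.shape,np.uint8);cv2.circle(k,(280,131),48,1,-1)
p=near(lo&(k>0)&(hsv[...,2]>60),(280,131))
k=np.zeros(lo.shape,np.uint8);cv2.circle(k,(324,350),88,1,-1)
s=near((hsv[...,2]>110)&lo&(k>0),(324,350))
print(p,s)
P=plane(f,p[0],.0195);S=plane(f,s[0],.1026)
print(P.round(4),S.round(4),(P-S)[:2].round(4), manip.state()['tool_pos'].round(4))
E
python3 rel.py
```

```text
((281.4061279296875, 131.34568786621094), (76.7932357788086, 80.69087219238281), 159.47654724121094) ((323.90155029296875, 350.6007995605469), (139.00344848632812, 160.76971435546875), 89.33953094482422)
[0.5249 0.0599 0.0195] [0.5961 0.0492 0.1026] [-0.0712  0.0107] [0.5985 0.0474 0.093 ]
```

Request:
move_arm([
  [-0.2,0.5,0,0,0,0,-1],
  [0,0,0,0,0,0,-1],
  [0,0,1.0,0,0,0,-1],
  [0,0,1.0,0,0,0,-1],
  [0,0,0.7,0,0,0,-1],
  [0,0,0.5,0,0,0,-1],
  [0,0,0.3,0,0,0,-1],
  [0,0,0,0,0,0,-1],
  [0,0,0,0,0,0,-1],
])

```text
time: 8.07
tool_pos: [0.6013, 0.0513, 0.056]
tool_rot: [-0.0, 0.219, 0.976, -0.0]
contact_force: [0.2, -0.2, -1.9]
gripper_width: 0.648
grasp_force: 64.1
```

```bash
python3 d.py .6012 .0527 .051
```

```text
t 8.07 pos [0.6013 0.0513 0.056 ] F [ 0.2 -0.2 -1.9] w 0.648 g 64.1
delta tool cm [0.06 0.12 0.5 ] tilt [-5.e-04 -0.e+00 -1.e+00]
```

Request:
move_arm([
  [0,0,0.2,0,0,0,-1],
  [0,0,0.2,0,0,0,-1],
  [0,0,0.1,0,0,0,-1],
  [0,0,0,0,0,0,-1],
  [0,0,0,0,0,0,-1],
])

```text
time: 8.48
tool_pos: [0.6013, 0.0513, 0.0513]
tool_rot: [-0.0, 0.219, 0.976, -0.0]
contact_force: [0.8, 1.1, -2.4]
gripper_width: 0.648
grasp_force: 64.1
```

Request:
move_arm([
  [0,0,0.05,0,0,0,-1],
  [0,0,0.05,0,0,0,-1],
  [0,0,0,0,0,0,-1],
  [0,0,0,0,0,0,-1],
])

```text
time: 8.82
tool_pos: [0.6015, 0.0513, 0.051]
tool_rot: [0.0, 0.219, 0.976, -0.0]
contact_force: [-4.3, 0.6, 5.3]
gripper_width: 0.652
grasp_force: 64.6
```

Felt contact (+5 N, width shift). Release and rise.

Request:
move_arm([
  [0,0,0,0,0,0,0.6],
  [0,0,0,0,0,0,1],
  [0,0,0,0,0,0,1],
  [0,0,0,0,0,0,1],
  [0,0,0,0,0,0,1],
  [0,0,-1,0,0,0,1],
  [0,0,-2.5,0,0,0,1],
  [0,0,-3.5,0,0,0,1],
  [0,0,-3.5,0,0,0,1],
  [0,0,0,0,0,0,1],
])

```text
time: 9.65
tool_pos: [0.6062, 0.0512, 0.1653]
tool_rot: [0.007, 0.219, 0.976, 0.001]
contact_force: [1.3, 0.1, 0.6]
gripper_width: 1.001
grasp_force: 0.0
```

```bash
python3 d.py .3775 -.2505 .158;  python3 -c "
from h import *
a=grab('wrist')['img'];f=grab('scene');b=f['img'][150:300,180:420]
cv2.imwrite('pics/w5.png',np.hstack([cv2.resize(a[:,60:580],(325,300)),cv2.resize(b,(475,300))]))"
```

```text
t 9.65 pos [0.6062 0.0512 0.1653] F [1.3 0.1 0.6] w 1.001 g 0.0
delta tool cm [  7.83 -37.05   0.4 ] tilt [ 1.510e-02 -5.000e-04 -9.999e-01]
```

View pics/w5.png

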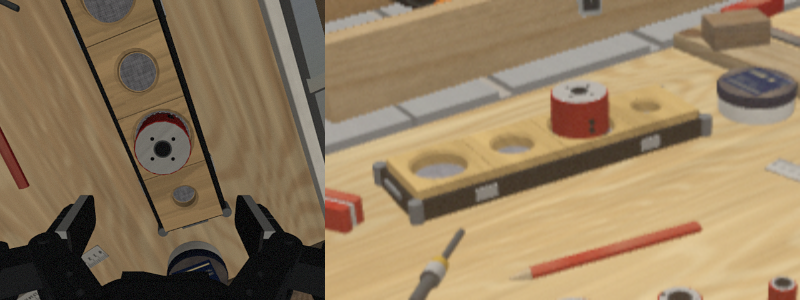

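Saw 57 stands upright in its pocket (panel px (163,150), and (580,110) in the scene). Next is saw 44.

Request:
move_arm([
  [0.4,-2.0,0,0,0,0,1],
  [0.8,-3.8,0,0,0,0,1],
  [0.8,-3.8,0,0,0,0,1],
  [0.8,-3.8,0,0,0,0,1],
  [0.8,-3.8,0,0,0,0,1],
  [0.8,-3.8,0,0,0,0,1],
  [0.8,-3.8,0,0,0,0,1],
  [0.8,-3.8,0,0,0,0,1],
  [0.8,-3.8,0,0,0,0,1],
  [0.6,-3.0,0,0,0,0,1],
  [0,-1.4,0,0,0,0,1],
  [0,0,2,0,0,0,1],
  [0,0,2.0,0,0,0,1],
  [0,0,0,0,0,0,1],
  [0,0,0,0,0,0,1],
  [0,0,0,0,0,0,1],
])

```text
time: 11.08
tool_pos: [0.3774, -0.2497, 0.1153]
tool_rot: [-0.0, 0.218, 0.976, 0.0]
contact_force: [-0.7, 1.0, 0.7]
gripper_width: 1.002
grasp_force: 0.0
```

```bash
python3 d.py .3775 -.250 .052
```

```text
t 11.08 pos [ 0.3774 -0.2497  0.1153] F [-0.7  1.   0.7] w 1.002 g 0.0
delta tool cm [-0.03 -0.02  6.33] tilt [-6.e-04  5.e-04 -1.e+00]
```

Request:
move_arm([
  [0,0,2,0,0,0,1],
  [0,0,2,0,0,0,1],
  [0,0,1.5,0,0,0,1],
  [0,0,0.8,0,0,0,1],
  [0,0,0,0,0,0,1],
  [0,0,0,0,0,0,1],
  [0,0,0,0,0,0,-1],
  [0,0,0,0,0,0,-1],
  [0,0,0,0,0,0,-1],
  [0,0,0,0,0,0,-1],
  [0,0,0,0,0,0,-1],
  [0,0,0,0,0,0,-1],
  [0,0,0,0,0,0,-1],
  [0,0,0,0,0,0,-1],
  [0,0,0,0,0,0,-1],
])

```text
time: 12.33
tool_pos: [0.3782, -0.2507, 0.0537]
tool_rot: [0.001, 0.219, 0.976, -0.001]
contact_force: [-0.6, 0.9, 7.0]
gripper_width: 0.502
grasp_force: 61.3
```

Request:
move_arm([
  [0,0,-1,0,0,0,-1],
  [0,0,-2.5,0,0,0,-1],
  [0,0,-3.0,0,0,0,-1],
  [0,0,-2.5,0,0,0,-1],
  [0,0,-1,0,0,0,-1],
  [0.4,1.8,0,0,0,0,-1],
  [0.8,3.5,0,0,0,0,-1],
  [0.8,3.5,0,0,0,0,-1],
  [0.8,3.5,0,0,0,0,-1],
  [0.8,3.5,0,0,0,0,-1],
  [0.8,3.5,0,0,0,0,-1],
  [0.8,3.5,0,0,0,0,-1],
  [0.8,3.5,0,0,0,0,-1],
  [0.7,3.0,0,0,0,0,-1],
  [0.4,1.7,0,0,0,0,-1],
  [0,0.6,0,0,0,0,-1],
  [0,0,0,0,0,0,-1],
  [0,0,0,0,0,0,-1],
  [0,0,0,0,0,0,-1],
])

```text
time: 13.92
tool_pos: [0.4477, 0.0652, 0.1519]
tool_rot: [-0.0, 0.219, 0.976, -0.0]
contact_force: [0.4, 0.6, -1.2]
gripper_width: 0.505
grasp_force: 61.5
```

```bash
python3 d.py .4484 .0656 .0517
```

```text
t 13.92 pos [0.4477 0.0652 0.1519] F [ 0.4  0.6 -1.2] w 0.505 g 61.5
delta tool cm [-0.05  0.08 10.02] tilt [-9.e-04 -4.e-04 -1.e+00]
```

Request:
move_arm([
  [0,0.1,2,0,0,0,-1],
  [0,0,2.5,0,0,0,-1],
  [0,0,2.0,0,0,0,-1],
  [0,0,1.2,0,0,0,-1],
  [0,0,0.8,0,0,0,-1],
  [0,0,0.5,0,0,0,-1],
  [0,0,0.5,0,0,0,-1],
  [0,0,0,0,0,0,-1],
  [0,0,0,0,0,0,-1],
  [0,0,0,0,0,0,-1],
])

```text
time: 14.75
tool_pos: [0.4492, 0.067, 0.0582]
tool_rot: [0.001, 0.219, 0.976, 0.0]
contact_force: [0.2, 0.9, -2.1]
gripper_width: 0.503
grasp_force: 61.5
```

Request:
move_arm([
  [0,0,0.2,0,0,0,-1],
  [0,0,0.2,0,0,0,-1],
  [0,0,0.1,0,0,0,-1],
  [0,0,0,0,0,0,-1],
  [0,0,0,0,0,0,-1],
  [0,0,0,0,0,0,-1],
])

```text
time: 15.25
tool_pos: [0.4485, 0.0671, 0.0523]
tool_rot: [0.0, 0.219, 0.976, -0.0]
contact_force: [1.0, 0.1, -1.4]
gripper_width: 0.504
grasp_force: 61.5
```

Request:
move_arm([
  [0,0,0.06,0,0,0,-1],
  [0,0,0.06,0,0,0,-1],
  [0,0,0,0,0,0,-1],
  [0,0,0,0,0,0,-1],
])

```text
time: 15.58
tool_pos: [0.4487, 0.0671, 0.0517]
tool_rot: [-0.0, 0.219, 0.976, -0.0]
contact_force: [-3.6, -0.7, 5.4]
gripper_width: 0.503
grasp_force: 62.1
```

Request:
move_arm([
  [0,0,0,0,0,0,0.4],
  [0,0,0,0,0,0,1],
  [0,0,0,0,0,0,1],
  [0,0,0,0,0,0,1],
  [0,0,0,0,0,0,1],
  [0,0,0,0,0,0,1],
  [0,0,-1,0,0,0,1],
  [0,0,-2.5,0,0,0,1],
  [0,0,-3.5,0,0,0,1],
  [0,0,-3.0,0,0,0,1],
  [0,0,0,0,0,0,1],
])

```text
time: 16.5
tool_pos: [0.4528, 0.067, 0.1593]
tool_rot: [0.007, 0.219, 0.976, 0.001]
contact_force: [0.5, -0.5, 0.1]
gripper_width: 0.998
grasp_force: 0.0
```

Request:
move_arm([
  [-0.8,-1.7,0,0,0,0,1],
  [-1.6,-3.5,0,0,0,0,1],
  [-1.7,-3.5,0,0,0,0,1],
  [-1.7,-3.5,0,0,0,0,1],
  [-1.7,-3.5,0,0,0,0,1],
  [-1.7,-3.5,0,0,0,0,1],
  [-1.7,-3.5,0,0,0,0,1],
  [-1.6,-3.5,0,0,0,0,1],
  [-1.4,-3.0,0,0,0,0,1],
  [-0.9,-2.3,0,0,0,0,1],
  [0,0,2,0,0,0,1],
  [0,0,2,0,0,0,1],
  [0,0,0,0,0,0,1],
  [0,0,0,0,0,0,1],
  [0,0,0,0,0,0,1],
])

```text
time: 17.75
tool_pos: [0.4483, -0.281, 0.1121]
tool_rot: [0.0, 0.218, 0.976, -0.0]
contact_force: [-0.0, -0.3, 0.4]
gripper_width: 1.0
grasp_force: 0.0
```

```bash
python3 d.py .4478 -.2818 .052;  python3 -c "
from h import *
a=grab('wrist')['img'];f=grab('scene');b=f['img'][150:300,180:420]
cv2.imwrite('pics/w6.png',np.hstack([cv2.resize(a[:,60:580],(325,300)),cv2.resize(b,(475,300))]))"
```

```text
t 17.75 pos [ 0.4483 -0.281   0.1121] F [-0.  -0.3  0.4] w 1.0 g 0.0
delta tool cm [ 0.02 -0.09  6.01] tilt [ 8.e-04 -6.e-04 -1.e+00]
```

View pics/w6.png

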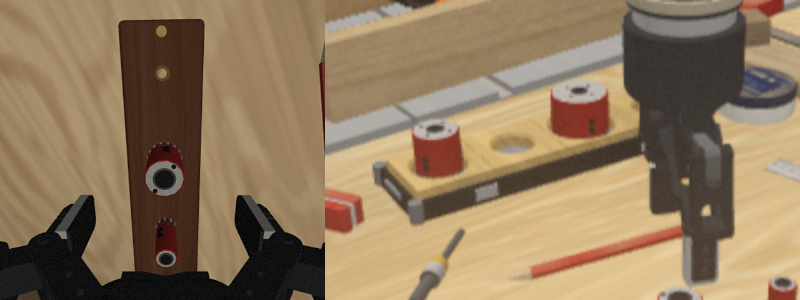

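Saw 44 stands home at scene panel (437,150), and saw 32 is centred between the jaws at (163,179).

Request:
move_arm([
  [0,-0.1,2,0,0,0,1],
  [0,0,2,0,0,0,1],
  [0,0,1.3,0,0,0,1],
  [0,0,0.6,0,0,0,1],
  [0,0,0,0,0,0,1],
  [0,0,0,0,0,0,1],
  [0,0,0,0,0,0,-1],
  [0,0,0,0,0,0,-1],
  [0,0,0,0,0,0,-1],
  [0,0,0,0,0,0,-1],
  [0,0,0,0,0,0,-1],
  [0,0,0,0,0,0,-1],
  [0,0,0,0,0,0,-1],
  [0,0,0,0,0,0,-1],
  [0,0,0,0,0,0,-1],
  [0,0,0,0,0,0,-1],
])

```text
time: 19.18
tool_pos: [0.448, -0.2823, 0.0529]
tool_rot: [0.001, 0.219, 0.976, -0.0]
contact_force: [-0.0, 0.6, 5.0]
gripper_width: 0.358
grasp_force: 59.7
```

Request:
move_arm([
  [0,0,-1,0,0,0,-1],
  [0,0,-2.5,0,0,0,-1],
  [0,0,-3.0,0,0,0,-1],
  [0,0,-2.5,0,0,0,-1],
  [0,0,-1,0,0,0,-1],
  [0.4,1.8,0,0,0,0,-1],
  [0.8,3.5,0,0,0,0,-1],
  [0.8,3.5,0,0,0,0,-1],
  [0.8,3.5,0,0,0,0,-1],
  [0.8,3.5,0,0,0,0,-1],
  [0.8,3.5,0,0,0,0,-1],
  [0.8,3.5,0,0,0,0,-1],
  [0.8,3.5,0,0,0,0,-1],
  [0.8,3.5,0,0,0,0,-1],
  [0.5,2.8,0,0,0,0,-1],
  [0.3,1.5,0,0,0,0,-1],
  [0,0,0,0,0,0,-1],
  [0,0,0,0,0,0,-1],
  [0,0,0,0,0,0,-1],
])

```text
time: 20.77
tool_pos: [0.5236, 0.0583, 0.1512]
tool_rot: [-0.001, 0.219, 0.976, -0.0]
contact_force: [0.7, -0.1, -2.3]
gripper_width: 0.355
grasp_force: 59.6
```

```bash
python3 d.py .5247 .0591 .0509
```

```text
t 20.77 pos [0.5236 0.0583 0.1512] F [ 0.7 -0.1 -2.3] w 0.355 g 59.6
delta tool cm [-0.08  0.13 10.03] tilt [-1.6e-03 -5.0e-04 -1.0e+00]
```

Request:
move_arm([
  [0,0.1,2,0,0,0,-1],
  [0,0,2.5,0,0,0,-1],
  [0,0,2.0,0,0,0,-1],
  [0,0,1.2,0,0,0,-1],
  [0,0,0.8,0,0,0,-1],
  [0,0,0.5,0,0,0,-1],
  [0,0,0.4,0,0,0,-1],
  [0,0,0,0,0,0,-1],
  [0,0,0,0,0,0,-1],
  [0,0,0,0,0,0,-1],
  [0,0,0,0,0,0,-1],
])

```text
time: 21.68
tool_pos: [0.5254, 0.0599, 0.0591]
tool_rot: [0.001, 0.219, 0.976, 0.0]
contact_force: [0.3, -0.2, -0.8]
gripper_width: 0.356
grasp_force: 59.6
```

Request:
move_arm([
  [0,0,0.2,0,0,0,-1],
  [0,0,0.2,0,0,0,-1],
  [0,0,0.1,0,0,0,-1],
  [0,0,0,0,0,0,-1],
  [0,0,0,0,0,0,-1],
  [0,0,0,0,0,0,-1],
])

```text
time: 22.18
tool_pos: [0.5247, 0.0599, 0.0531]
tool_rot: [-0.0, 0.219, 0.976, -0.0]
contact_force: [-0.1, 0.7, -0.7]
gripper_width: 0.354
grasp_force: 59.6
```

Request:
move_arm([
  [0,0,0.1,0,0,0,-1],
  [0,0,0.06,0,0,0,-1],
  [0,0,0.06,0,0,0,-1],
  [0,0,0,0,0,0,-1],
  [0,0,0,0,0,0,-1],
])

```text
time: 22.6
tool_pos: [0.5247, 0.0598, 0.051]
tool_rot: [0.0, 0.219, 0.976, 0.0]
contact_force: [-0.2, -0.0, -0.8]
gripper_width: 0.357
grasp_force: 59.8
```

Request:
move_arm([
  [0,0,0.06,0,0,0,-1],
  [0,0,0.04,0,0,0,-1],
  [0,0,0,0,0,0,-1],
  [0,0,0,0,0,0,-1],
])

```text
time: 22.93
tool_pos: [0.5248, 0.0598, 0.051]
tool_rot: [-0.0, 0.219, 0.976, -0.0]
contact_force: [-3.0, 0.5, 5.1]
gripper_width: 0.359
grasp_force: 60.4
```

Contact again; release and go to saw 20.

Request:
move_arm([
  [0,0,0,0,0,0,0.3],
  [0,0,0,0,0,0,1],
  [0,0,0,0,0,0,1],
  [0,0,0,0,0,0,1],
  [0,0,0,0,0,0,1],
  [0,0,0,0,0,0,1],
  [0,0,0,0,0,0,1],
  [0,0,-1,0,0,0,1],
  [0,0,-2.5,0,0,0,1],
  [0,0,-3.5,0,0,0,1],
  [0,0,-3.0,0,0,0,1],
  [0,0,0,0,0,0,1],
])

```text
time: 23.93
tool_pos: [0.5292, 0.0598, 0.1585]
tool_rot: [0.007, 0.219, 0.976, 0.001]
contact_force: [1.0, 0.2, 1.3]
gripper_width: 1.0
grasp_force: 0.0
```

Request:
move_arm([
  [-0.8,-1.8,0,0,0,0,1],
  [-1.6,-3.6,0,0,0,0,1],
  [-1.6,-3.6,0,0,0,0,1],
  [-1.6,-3.6,0,0,0,0,1],
  [-1.6,-3.6,0,0,0,0,1],
  [-1.6,-3.6,0,0,0,0,1],
  [-1.6,-3.6,0,0,0,0,1],
  [-1.6,-3.6,0,0,0,0,1],
  [-1.6,-3.6,0,0,0,0,1],
  [-1.0,-2.2,0,0,0,0,1],
  [-0.6,-1.2,0,0,0,0,1],
  [0,0,2,0,0,0,1],
  [0,0,2,0,0,0,1],
  [0,0,0,0,0,0,1],
  [0,0,0,0,0,0,1],
  [0,0,0,0,0,0,1],
])

```text
time: 25.27
tool_pos: [0.5176, -0.3121, 0.1108]
tool_rot: [0.0, 0.218, 0.976, -0.0]
contact_force: [1.5, -0.5, 0.5]
gripper_width: 0.998
grasp_force: 0.0
```

```bash
python3 d.py .5173 -.3126 .052;  python3 -c "
from h import *
a=grab('wrist')['img'];f=grab('scene');b=f['img'][150:300,180:420]
cv2.imwrite('pics/w7.png',np.hstack([cv2.resize(a[:,60:580],(325,300)),cv2.resize(b,(475,300))]))"
```

```text
t 25.27 pos [ 0.5176 -0.3121  0.1108] F [ 1.5 -0.5  0.5] w 0.998 g 0.0
delta tool cm [ 0.01 -0.06  5.88] tilt [ 7.e-04 -4.e-04 -1.e+00]
```

View pics/w7.png

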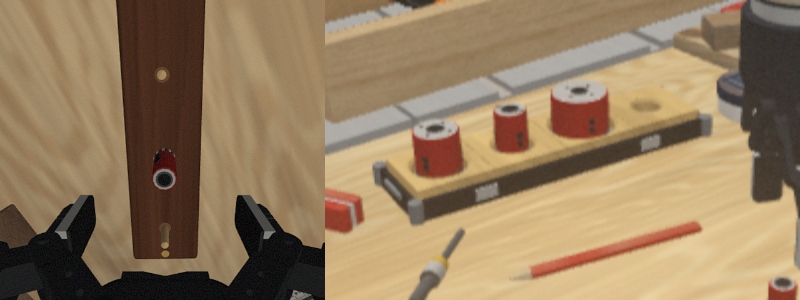

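Three saws stand home (scene panel x≈437, 510, 580). Saw 20 is centred between the jaws at (164,180).

Request:
move_arm([
  [0,-0.1,2,0,0,0,1],
  [0,0,2,0,0,0,1],
  [0,0,1.2,0,0,0,1],
  [0,0,0.6,0,0,0,1],
  [0,0,0,0,0,0,1],
  [0,0,0,0,0,0,1],
  [0,0,0,0,0,0,-1],
  [0,0,0,0,0,0,-1],
  [0,0,0,0,0,0,-1],
  [0,0,0,0,0,0,-1],
  [0,0,0,0,0,0,-1],
  [0,0,0,0,0,0,-1],
  [0,0,0,0,0,0,-1],
  [0,0,0,0,0,0,-1],
  [0,0,0,0,0,0,-1],
  [0,0,0,0,0,0,-1],
  [0,0,0,0,0,0,-1],
  [0,0,0,0,0,0,-1],
])

```text
time: 26.87
tool_pos: [0.5169, -0.3136, 0.0524]
tool_rot: [0.0, 0.219, 0.976, -0.0]
contact_force: [-0.9, -0.1, 4.5]
gripper_width: 0.211
grasp_force: 58.8
```

Request:
move_arm([
  [0,0,-1,0,0,0,-1],
  [0,0,-2.5,0,0,0,-1],
  [0,0,-3.0,0,0,0,-1],
  [0,0,-2.5,0,0,0,-1],
  [0,0,-1,0,0,0,-1],
  [0,2,0,0,0,0,-1],
  [0,3.6,0,0,0,0,-1],
  [0.1,3.6,0,0,0,0,-1],
  [0.1,3.6,0,0,0,0,-1],
  [0.1,3.6,0,0,0,0,-1],
  [0.1,3.6,0,0,0,0,-1],
  [0.1,3.6,0,0,0,0,-1],
  [0.1,3.6,0,0,0,0,-1],
  [0.1,3.6,0,0,0,0,-1],
  [0.1,3.6,0,0,0,0,-1],
  [0,3.1,0,0,0,0,-1],
  [0,1.7,0,0,0,0,-1],
  [0,0,4,0,0,0,-1],
  [0,0,0,0,0,0,-1],
  [0,0,0,0,0,0,-1],
])

```text
time: 28.53
tool_pos: [0.674, 0.0445, 0.108]
tool_rot: [-0.004, 0.219, 0.976, -0.001]
contact_force: [-0.3, 0.2, 0.2]
gripper_width: 0.213
grasp_force: 59.6
```

```bash
python3 d.py .677 .0445 .0504;  python3 -c "
from h import *
a=grab('wrist')['img'];f=grab('scene');b=f['img'][150:300,180:420]
cv2.imwrite('pics/w8.png',np.hstack([cv2.resize(a[:,60:580],(325,300)),cv2.resize(b,(475,300))]))"
```

```text
t 28.53 pos [0.674  0.0445 0.108 ] F [-0.3  0.2  0.2] w 0.213 g 59.6
delta tool cm [-0.32  0.15  5.76] tilt [-0.0078  0.     -1.    ]
```

View pics/w8.png

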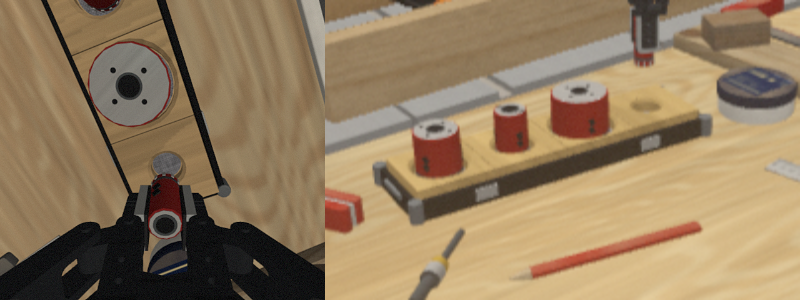

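Saw 20 is upright above its pocket, whose felt shows at (166,163). I'll let the arm settle and recheck.

Request:
move_arm([
  [0,0,1.5,0,0,0,-1],
  [0,0,1,0,0,0,-1],
  [0,0,0,0,0,0,-1],
  [0,0,0,0,0,0,-1],
  [0,0,0,0,0,0,-1],
  [0,0,0,0,0,0,-1],
])

```text
time: 29.13
tool_pos: [0.6771, 0.0444, 0.0875]
tool_rot: [0.0, 0.219, 0.976, 0.0]
contact_force: [-0.3, 0.0, 0.0]
gripper_width: 0.213
grasp_force: 59.7
```

```bash
python3 d.py .677 .0445 .0504;  python3 -c "
from h import *
grab('wrist','w9.png')"
```

```text
t 29.13 pos [0.6771 0.0444 0.0875] F [-0.3  0.   0. ] w 0.213 g 59.7
delta tool cm [0.01 0.   3.71] tilt [ 0.001 -0.    -1.   ]
```

View pics/w9.png

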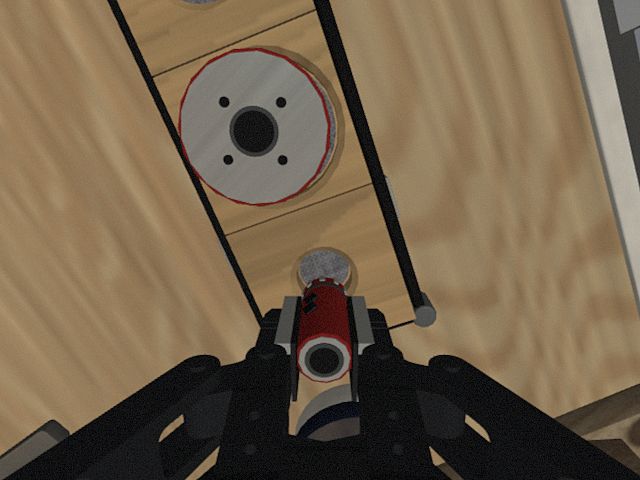

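The saw (324,357) lines up laterally with its pocket (325,267). I'll descend.

Request:
move_arm([
  [0,0,1,0,0,0,-1],
  [0,0,0.8,0,0,0,-1],
  [0,0,0.6,0,0,0,-1],
  [0,0,0.4,0,0,0,-1],
  [0,0,0,0,0,0,-1],
  [0,0,0,0,0,0,-1],
  [0,0,0,0,0,0,-1],
  [0,0,0,0,0,0,-1],
])

```text
time: 29.85
tool_pos: [0.6771, 0.0445, 0.0594]
tool_rot: [0.0, 0.219, 0.976, 0.0]
contact_force: [-0.6, 0.0, -0.2]
gripper_width: 0.213
grasp_force: 59.7
```

Request:
move_arm([
  [0,0,0.2,0,0,0,-1],
  [0,0,0.2,0,0,0,-1],
  [0,0,0.2,0,0,0,-1],
  [0,0,0,0,0,0,-1],
  [0,0,0,0,0,0,-1],
  [0,0,0,0,0,0,-1],
])

```text
time: 30.35
tool_pos: [0.6766, 0.0445, 0.0528]
tool_rot: [-0.0, 0.219, 0.976, 0.0]
contact_force: [-0.3, -0.7, -1.0]
gripper_width: 0.215
grasp_force: 59.7
```

Request:
move_arm([
  [0,0,0.1,0,0,0,-1],
  [0,0,0.06,0,0,0,-1],
  [0,0,0.04,0,0,0,-1],
  [0,0,0,0,0,0,-1],
  [0,0,0,0,0,0,-1],
])

```text
time: 30.77
tool_pos: [0.6767, 0.0445, 0.0509]
tool_rot: [-0.0, 0.219, 0.976, 0.0]
contact_force: [-0.1, -0.8, -0.3]
gripper_width: 0.216
grasp_force: 59.7
```

Request:
move_arm([
  [0,0,0.05,0,0,0,-1],
  [0,0,0.03,0,0,0,-1],
  [0,0,0,0,0,0,-1],
  [0,0,0,0,0,0,-1],
])

```text
time: 31.1
tool_pos: [0.6768, 0.0445, 0.0504]
tool_rot: [0.0, 0.219, 0.976, 0.0]
contact_force: [-0.6, -0.1, 0.7]
gripper_width: 0.212
grasp_force: 59.9
```

Request:
move_arm([
  [0,0,0.05,0,0,0,-1],
  [0,0,0,0,0,0,-1],
  [0,0,0,0,0,0,-1],
])

```text
time: 31.35
tool_pos: [0.6769, 0.0445, 0.0504]
tool_rot: [0.0, 0.219, 0.976, -0.0]
contact_force: [-2.2, 1.0, 5.5]
gripper_width: 0.215
grasp_force: 60.3
```

Contact. Release, rise and back off clear.

Request:
move_arm([
  [0,0,0,0,0,0,0.1],
  [0,0,0,0,0,0,0.8],
  [0,0,0,0,0,0,1],
  [0,0,0,0,0,0,1],
  [0,0,0,0,0,0,1],
  [0,0,0,0,0,0,1],
  [0,0,0,0,0,0,1],
  [0,0,0,0,0,0,1],
  [0,0,-1,0,0,0,1],
  [0,0,-2.5,0,0,0,1],
  [0,0,-3.5,0,0,0,1],
  [0,0,-3.5,0,0,0,1],
  [0,0,-3.5,0,0,0,1],
  [0,-3,-2,0,0,0,1],
  [0,-3,-2,0,0,0,1],
  [0,-3,0,0,0,0,1],
  [0,-1,0,0,0,0,1],
  [0,0,0,0,0,0,1],
  [0,0,0,0,0,0,1],
  [0,0,0,0,0,0,1],
])

```text
time: 33.02
tool_pos: [0.634, -0.0449, 0.2288]
tool_rot: [-0.001, 0.218, 0.976, 0.0]
contact_force: [0.5, 0.6, -0.5]
gripper_width: 0.998
grasp_force: 0.0
```

```bash
python3 -c "
from h import *
a=grab('top')['img'][100:320,180:320];f=grab('scene');b=f['img'][150:300,180:420]
cv2.imwrite('pics/w10.png',np.hstack([cv2.resize(a,(280,440)),cv2.resize(b,(520,440))]))"
```

```text
(no output)
```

View pics/w10.png

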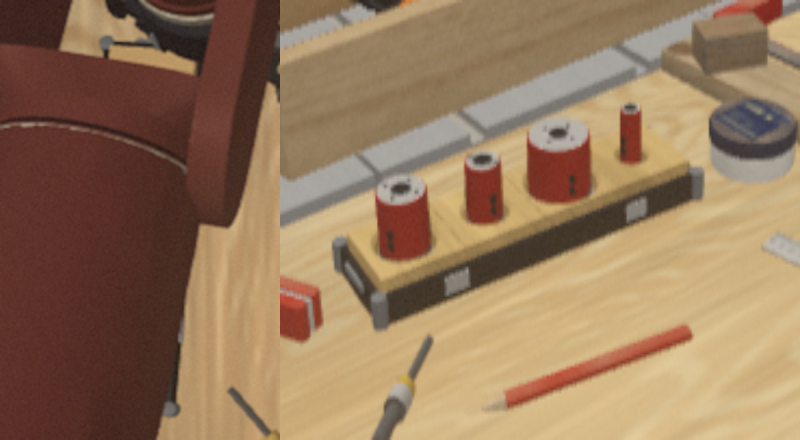

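All four saws stand upright in their pockets (scene panel x≈403, 483, 559, 630). Each one met the felt at the expected height. The arm is clear, so I'll hand it in.

```bash
python3 -c "
from h import *
print(manip.job_done())"
```

```text
the job is handed in; nothing more can be done
None
```

All four hole saws stand upright, teeth down, in the pockets for their own sizes; each was lowered until it touched the felt, and the job was handed in at about 33 s.

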